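# Free the seized plug of the sample block

### The arm

A 6-joint arm with a two-finger parallel gripper is mounted at the origin on the work surface. World frame = base frame: x ahead of the robot, y to its left, z up, the work surface at z = 0. Lengths are in m, angles in rad, forces in N, time in s.
With the tool pointing down it reaches from about 0.3 to 0.875 m from the base axis. Payload 6.4 kg.
Tool frame: the origin (TCP) lies on the centre line of the jaws, within the pads' length; the fingertips stand ctrl.nose_length ahead of it and the grasp point (between the pads) lies 6 mm ahead of it (ctrl.nose_length is the distance from the TCP to the fingertips, in m); z points along the fingers, y is the direction in which the jaws open and shut (so a half turn about z gives the same grasp; the last joint's range is limited). The gripper opens to 85 mm and grips with 20 to 120 N. Pads are 22 mm wide; open, the fingers measure 114 mm over their backs; the gripper's body (76 mm by 85 mm) begins 54 mm behind the grasp point. The pads swing forward as they close: fully open they stand 13 mm farther back than shut.
Start: joints at [-1.519, 0.181, 1.607, -0, 1.354, -0.206], TCP at [0.147, -0.556, 0.256] pointing down, gripper open.
Joint ranges: [-2.99, 2.99], [-0.89, 2.07], [0.3, 2.58], [-1.14, 4.28], [0, 2.63], [-3.12, 3.12]. Speed limits (rad/s): [2.57, 2.57, 3.01, 3.14, 3.14, 3.14].

### API

Orientations are given as [roll, pitch, yaw] about the fixed x, y, z axes, in that order (R = Rz(yaw) Ry(pitch) Rx(roll)).
In Python, from bench import sense, cams, ctrl, nets gives the robot as it stands.
- The arm moves only by the tool send_rows, never from a script. Its argument "plan" is a list of rows, each an object of numbers: "rx", "ry", "rz": the turn, a rotation vector about the world's x, y, z each as a share of pi rad, from -1 to 1; "tx", "ty", "tz": the shift along the world's x, y, z each as a share of 20 cm, from -1 to 1; "jaw": the opening, from 0 (shut) to 1 (fully open). A call has 1 to 10 rows; each row is the pose to reach, as a shift and turn from the pose commanded when the call began, turning the shorter way round; what a row does not reach only later rows make up. A row lasts 1/12 s, in which the tool goes at most 41.7 mm and 7.16 degrees, less where a joint would pass 70% of its speed; a pose out of reach is approached as far as the arm can. A call with a number of a shift or a turn outside -1 to 1 is refused whole. A call with a gripper value outside its range is refused whole. The fingers move at their own pace and stop on an object; "newtons" is the grip in N (left out, the last holds). Time passes only in rows, so rows that repeat a pose let the fingers close. It gives the time, the measured TCP pose, the force and the opening at its end, in the units of the state.
- sense(): the state, without advancing time (a new reading comes with each control period).
- cams.get_image(name): name is "side" or "top"; returns (picture, depth): 400x640x3 uint8, red, green, blue; 400x640 float32, m along the optical axis (not along the pixel's ray), 0 where there is no reading.
- cams.camera_params(name): a dict with "fx", "fy", "cx", "cy" (pixels), "xyz" and "rotation" of the camera in the world. Camera axes: x right, y down, z forward; pixel columns grow to the right and rows downward; lengths in m; the calibration is good to about 2 mm. A picture is of the moment at which its call begins. camera_params takes no time and is no camera call.
- ctrl.finish_job(): hands the job in, once; it reports no verdict.
Trained networks look in the newest picture that a camera, given by its name, has taken for a name from the list of things; names that differ only in an ending like _2 or _b are one class to them, and where a whole thing is asked for, a point or a joint stands for the part that bears it (a point fixed in the world has none). Each returns a list of dicts, best first, with "p" (0 to 1); they miss things now and then, are a little off and sometimes report something else, mostly with a low value. They report only what shows in the picture. A call takes as long as a camera call.
- nets.outline_of(camera, thing): "mask" (400x640 bool, what is visible of it) and "at" ([column, row] as shares, 0 to 1, of the picture: columns of its width, rows of its height, amid what is visible of it).
- nets.place_of(camera, thing): "at" ([column, row] as shares, 0 to 1, of the picture: columns of its width, rows of its height: a listed point, or the origin of a listed thing).
The state is a dict: "time_s": time; "joints": joint angles; "joint_velocities": joint speeds; "joint_efforts": joint torques, N m; "eef_pos": TCP position; "orientation": TCP orientation; "force": force on the tool from outside, world axes, zero at the start; "moment": the same for the moment, N m; "opening": finger opening in m.
Only numpy, scipy, OpenCV 4.12 (cv2) and the standard library are available. Lean on these libraries where they do the work, as an engineer would, in place of code of your own. Each camera call takes 0.05 s, during which the arm holds its last target. There are 200 camera calls.

### The job

The red T-handled plug has seized in the square aluminium sample block, and a straight pull only lifts the whole block. Work the plug out, leaving the block standing in its blue frame (never lifted off the frame's floor by more than a few millimetres), and set the plug down gently in the green tray, without knocking over or pushing away the bottles and jars around.

Things in the scene. Friction and masses are not known exactly. Their poses are not given: they have to be found in the camera images.
- frame: Blue locating frame fixed to the bench, 114 x 114 mm, 26 mm high over all, open at the top: 10 mm floor and 10 mm walls round a 94 mm square pocket. It keeps the block from turning but does not hold it down. Origin: centre of its underside, z up. Its place and yaw vary; it may be on the left or the right.
- block: Square aluminium sample block, 90 x 90 x 75 mm, 1.4 kg, standing loose in the frame (its underside 10 mm above the bench, its top at 85 mm; 2 mm play on each side). Blind round bore of 34 mm in the middle of its top, 46 mm deep. Origin: centre of its underside, z up.
- plug: Red plug with a T handle, 88 mm high, 160 g, seized in the bore. Origin: centre of the stem's lower end; z up its axis. Grey stem 32 mm diameter, z 0 to 42 mm; flange 60 mm diameter, z 42 to 48 (lies on the block's top at the start); neck 16 mm diameter, z 48 to 70; cross bar z 70 to 88. Free of the seal after 30 mm of rise, out of the bore after 42 mm; it stays where it is left.
- plug_handle (a point): Centre of the plug's cross bar, the place to grip it: 79 mm above the plug's origin, axes as the plug's. The bar is 76 mm long (x), 18 mm wide (y), 18 mm high; its underside is 22 mm above the flange.
- seal (a point): The sticky seal, on the bore's axis 12 mm below the rim, fixed in the block. Straight pull: holds with about 20 to 40 N, more than the block's weight (14 N), so the block rises too. It is dry friction acting against the rubbing direction: while the plug is turned to and fro (0.3 to 0.8 N m) a far lighter pull moves it up. Rising up to 5 mm per radian turned is safe.
- tray: Shallow green tray fixed to the bench, 170 mm (its x) x 140 mm (its y), 22 mm high, walls and floor 4 mm. Origin: centre of its underside, z up. Its place and yaw vary; it may be on the left or the right.
- amber_bottle: Bystander: amber bottle with white cap, 60 mm diameter, 150 mm high, standing loose; origin: centre of its base.
- pink_bottle: Bystander: pink bottle with white cap, 60 mm diameter, 150 mm high, standing loose; origin: centre of its base.
- clear_jar: Bystander: clear jar with white cap, 52 mm diameter, 75 mm high, standing loose between the other two bottles; origin: centre of its base.
- red_cap_pot: Bystander: white jar with red cap, 68 mm diameter, 80 mm high, standing loose on the left; origin: centre of its base.

How it is judged:
On the way:
1. the plug is clear of the bore (risen 42 mm or more relative to the block) while the block still stands in its frame (z of plug in the frame of block above 0.075 m and z of block in the frame of frame below 0.013 m), for 0.1 s.
At the end, for the whole second after the job is handed in: The plug lies or stands at rest inside the green tray (its stem end and the centre of its bar both within the tray's walls, the stem end less than 50 mm above the tray's underside, resting on the tray), released; the block stands upright in its frame, on the frame's floor to within 3 mm (x of plug in the frame of tray between -0.08 and 0.08 m and y of plug in the frame of tray between -0.065 and 0.065 m and x of plug_handle in the frame of tray between -0.08 and 0.08 m and y of plug_handle in the frame of tray between -0.065 and 0.065 m and z of plug in the frame of tray below 0.05 m and contact force between plug and tray above 0.3 N and linear speed of plug below 0.03 m/s and z of block in the frame of frame below 0.013 m and angle between block's own z axis and vertical below 0.05 rad); the robot touches nothing.
It fails at once if the block is lifted more than 8 mm off the floor of its frame, or tipped over 0.15 rad (z of block in the frame of frame above 0.018 m or angle between block's own z axis and vertical above 0.15 rad).
It fails at once if the plug is dropped or slammed into the tray (faster than 0.7 m/s within 60 mm of it) (horizontal distance between plug and tray below 0.11 m and z of plug in the frame of tray below 0.06 m and linear speed of plug above 0.7 m/s).
It fails at once if a listed bottle or jar is pushed more than 40 mm or knocked over (distance of any of amber_bottle, pink_bottle, clear_jar, red_cap_pot from where it was at the start of the episode above 0.04 m or angle between any of amber_bottle, pink_bottle, clear_jar, red_cap_pot's own z axis and vertical above 0.5 rad).
It also fails if it takes over 64 s, if anything falls off the work surface, if the arm or the gripper's body presses on something with over 40 N, if the wrist force passes 120 N, or if a joint passes its speed limit or range.

## Working session

There is one attempt and no reset: what is moved stays moved. The work goes in short steps, Python scripts to look and compute and a tool call to move; the robot and the scene stay as the last step left them, time stands still between calls to the robot, and variables do not carry over. Pictures are saved under pics/ and viewed, about 8 in all and at most 12, crops included, and the job is handed in when it is done.

Besides the shell and the picture viewer there is one more tool, called after ">>>" in YAML: its name, and indented under it one key for each argument. send_rows: Moves the arm, as the interface text tells. Its arguments: {"type":"object","properties":{"plan":{"type":"array"},"newtons":{"type":"number"}},"required":["plan"]}

```bash
mkdir -p pics; cat > h.py <<'E'
import numpy as np, cv2
from bench import sense, cams, ctrl, nets
def pts(cam, depth):
    p=cams.camera_params(cam); v,u=np.mgrid[0:400,0:640]
    c=np.stack([(u-p['cx'])/p['fx']*depth,(v-p['cy'])/p['fy']*depth,depth],-1)
    return c@np.array(p['rotation']).T+np.array(p['xyz'])
E
cat > a.py <<'E'
from h import *
s=sense();print(s['time_s'],s['eef_pos'],s['orientation'],s['opening'],ctrl.nose_length)
ims=[]
for c in('side','top'):
    im,d=cams.get_image(c);ims.append(im);P=pts(c,d);np.savez(c,im=im,d=d,P=P)
    p=cams.camera_params(c);print(c,p['xyz'],np.round(p['rotation'],2).tolist(),p['fx'])
    for t in ['frame','block','plug','tray','plug_handle','amber_bottle','pink_bottle','clear_jar','red_cap_pot']:
        o=nets.outline_of(c,t)
        if o:
            m=o[0]['mask']&(d>0);q=P[m]
            if len(q): print(t,round(o[0]['p'],2),np.round(o[0]['at'],3),m.sum(),'lo',np.percentile(q,2,axis=0).round(3),'med',np.median(q,axis=0).round(3),'hi',np.percentile(q,98,axis=0).round(3))
            if t in('tray','frame','block','plug'):
                r=cv2.minAreaRect(q[:,:2].astype(np.float32)*1000);print('   rect',r)
            if t=='plug' and len(q):
                for zz in [(.115,.14)]:
                    w=q[(q[:,2]>zz[0])&(q[:,2]<zz[1])]
                    if len(w)>4: print('   bar',len(w),w[:,2].max(),cv2.minAreaRect(w[:,:2].astype(np.float32)*1000))
        else: print(t,'none')
cv2.imwrite('pics/s.png',cv2.cvtColor(ims[0],4));cv2.imwrite('pics/t.png',cv2.cvtColor(ims[1],4))
E
python3 a.py
```

```text
0.0 [ 0.14658644 -0.55546026  0.25535682] [-3.13979511e+00 -4.07932265e-04  2.57744585e-01] 0.08555775443362917 0.025Traceback (most recent call last):
  File "a.py", line 5, in <module>
    im,d=cams.get_image(c);ims.append(im);P=pts(c,d);np.savez(c,im=im,d=d,P=P)
                                            ~~~^^^^^
  File "h.py", line 6, in pts
    return c@np.array(p['rotation']).T+np.array(p['xyz'])
           ~~~~~~~~~~~~~~~~~~~~~~~~~~~^~~~~~~~~~~~~~~~~~~
ValueError: operands could not be broadcast together with shapes (400,640) (3,)
```

```bash
sed -i "s/np.array(p\['rotation'\]).T/Rotation.from_euler('xyz',p['rotation']).as_matrix().T/; 1a from scipy.spatial.transform import Rotation" h.py; python3 a.py
```

```text
0.05 [ 0.14658893 -0.55548001  0.25537176] [-3.13986055e+00 -3.52071571e-04  2.57808832e-01] 0.08509422245437995 0.025
side [ 0.45741484 -0.67919073  0.85893482] [-2.35, 0.01, -0.19] 369.9378486841983
frame 0.81 [0.486 0.47 ] 358 lo [0.495 0.185 0.001] med [0.559 0.2   0.022] hi [0.617 0.281 0.03 ]
   rect ((556.931396484375, 246.06365966796875), (112.56417846679688, 113.03260803222656), 79.53734588623047)
block none
plug 0.79 [0.474 0.394] 305 lo [0.527 0.223 0.089] med [0.559 0.243 0.107] hi [0.589 0.268 0.134]
   rect ((560.2389526367188, 245.01797485351562), (75.89350891113281, 49.11192321777344), 31.158239364624023)
   bar 145 0.135333436339793 ((558.7643432617188, 247.1736602783203), (74.86345672607422, 20.169218063354492), 22.462169647216797)
tray 0.83 [0.518 0.769] 3816 lo [ 0.461 -0.301  0.002] med [ 0.543 -0.233  0.006] hi [ 0.624 -0.163  0.024]
   rect ((542.2952880859375, -231.15493774414062), (142.4571990966797, 170.14866638183594), 89.38082885742188)
plug_handle none
amber_bottle 0.63 [0.596 0.457] 607 lo [0.743 0.1   0.012] med [0.765 0.111 0.083] hi [0.791 0.136 0.152
[... 1217 characters left out ...]
] med [ 0.543 -0.234  0.006] hi [ 0.625 -0.161  0.024]
   rect ((542.6328735351562, -233.57821655273438), (146.8347930908203, 171.0300750732422), 88.47499084472656)
plug_handle 0.91 [0.398 0.544] 416 lo [0.528 0.225 0.089] med [0.559 0.247 0.096] hi [0.588 0.276 0.135]
amber_bottle 0.78 [0.47  0.363] 487 lo [0.743 0.103 0.018] med [0.759 0.128 0.103] hi [0.785 0.156 0.153]
pink_bottle 0.78 [0.589 0.383] 522 lo [ 0.704 -0.126  0.016] med [ 0.721 -0.095  0.103] hi [ 0.754 -0.074  0.153]
clear_jar 0.64 [0.526 0.458] 261 lo [ 0.636 -0.007  0.03 ] med [0.656 0.015 0.076] hi [0.68  0.035 0.08 ]
red_cap_pot 0.82 [0.281 0.642] 624 lo [0.43  0.424 0.018] med [0.46  0.445 0.08 ] hi [0.49  0.482 0.085]
```

View pics/t.png

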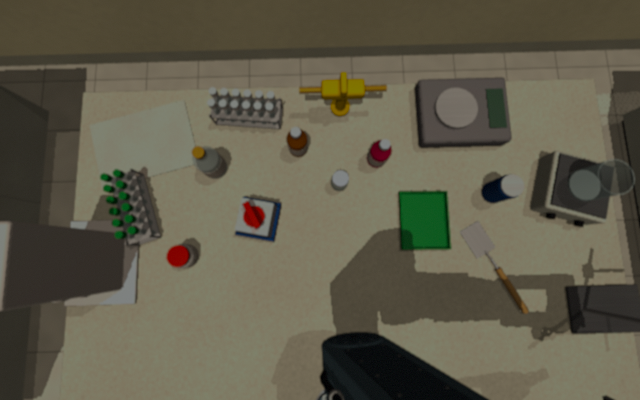

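View pics/s.png

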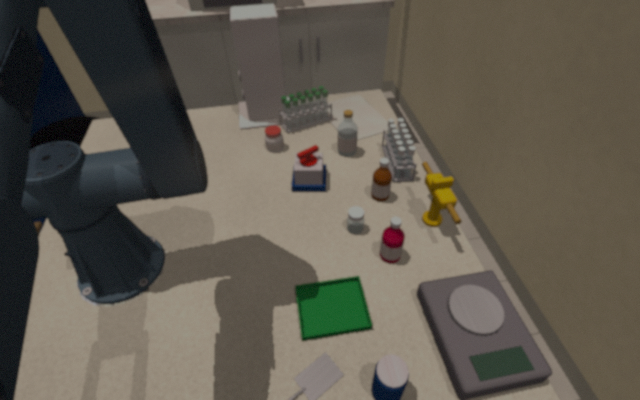

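The top view shows the frame, block and plug at about (255,215), with the bar at about 25° in world yaw. The tray is at (425,220) and the jar at (340,180). The side view agrees, with the plug at (308,157) and the tray at (333,307). Both views put the plug at about (0.559, 0.2485) with its bar top at about 0.133. I'm moving above it now.

>>> send_rows:
  plan:
    - {"tx":0.5,"ty":1,"rz":0.054,"jaw":1}
    - {"tx":0.5,"ty":1,"rz":0.054,"jaw":1}
    - {"tx":0.5,"ty":1,"rz":0.054,"jaw":1}
    - {"tx":0.5,"ty":1,"rz":0.054,"jaw":1}
    - {"tx":0.5,"ty":1,"rz":0.054,"jaw":1}
    - {"tx":0.5,"ty":1,"rz":0.054,"jaw":1}
    - {"tx":0.5,"ty":1,"rz":0.054,"jaw":1}

```text
invalid input at $.plan[0]: expected keys rx, ry, rz, tx, ty, tz, jaw
```

>>> send_rows:
  plan:
    - {"tx":0.5,"ty":1,"jaw":1}
    - {"tx":0.5,"ty":1,"jaw":1}
    - {"tx":0.5,"ty":1,"jaw":1}
    - {"tx":0.5,"ty":1,"jaw":1}
    - {"tx":0.5,"ty":1,"jaw":1}
    - {"tx":0.5,"ty":1,"jaw":1}
    - {"tx":0.5,"ty":1,"jaw":1}
    - {"tx":0.5,"ty":1,"jaw":1}

```text
invalid input at $.plan[0]: expected keys rx, ry, rz, tx, ty, tz, jaw
```

>>> send_rows:
  plan:
    - {"tx":0.5,"ty":1,"jaw":1}
    - {"tx":0.5,"ty":1,"jaw":1}
    - {"tx":0.5,"ty":1,"jaw":1}
    - {"tx":0.5,"ty":1,"jaw":1}
    - {"tx":0.5,"ty":1,"jaw":1}
    - {"tx":0.5,"ty":1,"jaw":1}
    - {"tx":0.5,"ty":1,"jaw":1}

```text
invalid input at $.plan[0]: expected keys rx, ry, rz, tx, ty, tz, jaw
```

>>> send_rows:
  plan:
    - {"tx":0.5,"ty":1,"jaw":1}
    - {"tx":0.5,"ty":1,"jaw":1}
    - {"tx":0.5,"ty":1,"jaw":1}
    - {"tx":0.5,"ty":1,"jaw":1}
    - {"tx":0.5,"ty":1,"jaw":1}
    - {"tx":0.5,"ty":1,"jaw":1}
    - {"tx":0.5,"ty":1,"jaw":1}
    - {"tx":0.5,"ty":1,"jaw":1}

```text
invalid input at $.plan[0]: expected keys rx, ry, rz, tx, ty, tz, jaw
```

```bash
python3 - <<'E'
from h import *
s=sense();print(s['time_s'],s['eef_pos'],s['orientation'],s['joints'],s['force'])
# refine bar from stored views
for c in('side','top'):
    z=np.load(c+'.npz');P=z['P'];im=z['im'].astype(int)
    near=(abs(P[...,0]-.559)<.06)&(abs(P[...,1]-.248)<.06)
    red=(im[...,0]>90)&(im[...,1]<70)&near
    for lo,hi in((.125,.14),(.085,.1)):
        q=P[red&(P[...,2]>lo)&(P[...,2]<hi)]
        if len(q)<5: continue
        m=q.mean(0);C=np.cov(q[:,:2].T);w,V=np.linalg.eigh(C)
        print(c,lo,len(q),m.round(4),np.degrees(np.arctan2(V[1,1],V[0,1])).round(1),cv2.minEnclosingCircle(q[:,:2].astype(np.float32)))
E
```

```text
1.05 [ 0.14664186 -0.55600822  0.2562922 ] [ 3.14157754e+00 -5.26078037e-06  2.57845513e-01] [-1.51925502e+00  1.80796979e-01  1.60699578e+00  8.44220851e-06
  1.35378618e+00 -2.06306026e-01] [-0.08108131 -0.46716088 -0.83970246]
side 0.125 77 [0.5586 0.244  0.1306] -153.3 ((0.55955970287323, 0.24281519651412964), 0.03615610674023628)
side 0.085 90 [0.5619 0.2407 0.092 ] -162.2 ((0.5604516863822937, 0.25495031476020813), 0.03483216464519501)
top 0.125 194 [0.5589 0.2493 0.1321] -154.1 ((0.5580780506134033, 0.251677006483078), 0.03723239526152611)
top 0.085 136 [0.5614 0.2503 0.0925] 117.7 ((0.5694218277931213, 0.25387346744537354), 0.035889703780412674)
```

>>> send_rows:
  plan:
    - {"rx":0,"ry":0,"rz":0.062,"tx":0.5,"ty":1,"tz":0,"jaw":1}
    - {"rx":0,"ry":0,"rz":0.062,"tx":0.5,"ty":1,"tz":0,"jaw":1}
    - {"rx":0,"ry":0,"rz":0.062,"tx":0.5,"ty":1,"tz":0,"jaw":1}
    - {"rx":0,"ry":0,"rz":0.062,"tx":0.5,"ty":1,"tz":0,"jaw":1}
    - {"rx":0,"ry":0,"rz":0.062,"tx":0.5,"ty":1,"tz":0,"jaw":1}
    - {"rx":0,"ry":0,"rz":0.062,"tx":0.5,"ty":1,"tz":0,"jaw":1}
    - {"rx":0,"ry":0,"rz":0.062,"tx":0.5,"ty":1,"tz":0,"jaw":1}

```text
time_s: 1.63
eef_pos: [0.248, -0.353, 0.2563]
orientation: [-3.142, -0.001, 0.456]
force: [0.4, -0.3, -0.1]
opening: 0.0853
```

>>> send_rows:
  plan:
    - {"rx":0,"ry":0,"rz":0,"tx":0.5,"ty":1,"tz":0,"jaw":1}
    - {"rx":0,"ry":0,"rz":0,"tx":0.5,"ty":1,"tz":0,"jaw":1}
    - {"rx":0,"ry":0,"rz":0,"tx":0.5,"ty":1,"tz":0,"jaw":1}
    - {"rx":0,"ry":0,"rz":0,"tx":0.5,"ty":1,"tz":0,"jaw":1}
    - {"rx":0,"ry":0,"rz":0,"tx":0.5,"ty":1,"tz":0,"jaw":1}
    - {"rx":0,"ry":0,"rz":0,"tx":0.5,"ty":1,"tz":0,"jaw":1}
    - {"rx":0,"ry":0,"rz":0,"tx":0.5,"ty":1,"tz":0,"jaw":1}
    - {"rx":0,"ry":0,"rz":0,"tx":0.5,"ty":1,"tz":0,"jaw":1}

```text
time_s: 2.3
eef_pos: [0.347, -0.1565, 0.2566]
orientation: [3.14, 0.0, 0.455]
force: [0.3, 0.1, -0.1]
opening: 0.0855
```

>>> send_rows:
  plan:
    - {"rx":0,"ry":0,"rz":0,"tx":0.5,"ty":1,"tz":0,"jaw":1}
    - {"rx":0,"ry":0,"rz":0,"tx":0.5,"ty":1,"tz":0,"jaw":1}
    - {"rx":0,"ry":0,"rz":0,"tx":0.5,"ty":1,"tz":0,"jaw":1}
    - {"rx":0,"ry":0,"rz":0,"tx":0.5,"ty":1,"tz":0,"jaw":1}
    - {"rx":0,"ry":0,"rz":0,"tx":0.5,"ty":1,"tz":0,"jaw":1}
    - {"rx":0,"ry":0,"rz":0,"tx":0.5,"ty":1,"tz":0,"jaw":1}
    - {"rx":0,"ry":0,"rz":0,"tx":0.5,"ty":1,"tz":0,"jaw":1}

```text
time_s: 2.88
eef_pos: [0.4482, 0.0447, 0.2562]
orientation: [-3.142, -0.0, 0.455]
force: [-0.5, -0.0, -0.4]
opening: 0.0856
```

>>> send_rows:
  plan:
    - {"rx":0,"ry":0,"rz":0,"tx":0.562,"ty":1,"tz":0,"jaw":1}
    - {"rx":0,"ry":0,"rz":0,"tx":0.562,"ty":1,"tz":0,"jaw":1}
    - {"rx":0,"ry":0,"rz":0,"tx":0.562,"ty":1,"tz":0,"jaw":1}
    - {"rx":0,"ry":0,"rz":0,"tx":0.562,"ty":1,"tz":0,"jaw":1}
    - {"rx":0,"ry":0,"rz":0,"tx":0.562,"ty":1,"tz":0,"jaw":1}
    - {"rx":0,"ry":0,"rz":0,"tx":0.562,"ty":1,"tz":0,"jaw":1}
    - {"rx":0,"ry":0,"rz":0,"tx":0.562,"ty":1,"tz":0,"jaw":1}
    - {"rx":0,"ry":0,"rz":0,"tx":0.562,"ty":1,"tz":0,"jaw":1}

```text
time_s: 3.55
eef_pos: [0.5601, 0.242, 0.2554]
orientation: [3.141, 0.002, 0.452]
force: [-0.2, -0.1, 0.2]
opening: 0.0853
```

```bash
python3 - <<'E'
from h import *
s=sense();print(s['time_s'],s['eef_pos'],s['orientation'],s['joints'],s['force'])
E
```

```text
3.55 [0.56014128 0.242012   0.25538975] [3.14101443e+00 1.60935689e-03 4.51696213e-01] [ 2.14017790e-01  2.59730492e-01  1.51435580e+00 -9.60382312e-04
  1.36893442e+00  1.33331066e+00] [-0.21223969 -0.14285622  0.21385105]
```

>>> send_rows:
  plan:
    - {"rx":0,"ry":0,"rz":0,"tx":0,"ty":0.025,"tz":0,"jaw":1}
    - {"rx":0,"ry":0,"rz":0,"tx":0,"ty":0.025,"tz":-0.15,"jaw":1}
    - {"rx":0,"ry":0,"rz":0,"tx":0,"ty":0.025,"tz":-0.3,"jaw":1}
    - {"rx":0,"ry":0,"rz":0,"tx":0,"ty":0.025,"tz":-0.45,"jaw":1}
    - {"rx":0,"ry":0,"rz":0,"tx":0,"ty":0.025,"tz":-0.55,"jaw":1}
    - {"rx":0,"ry":0,"rz":0,"tx":0,"ty":0.025,"tz":-0.63,"jaw":1}
    - {"rx":0,"ry":0,"rz":0,"tx":0,"ty":0.025,"tz":-0.63,"jaw":1}
    - {"rx":0,"ry":0,"rz":0,"tx":0,"ty":0.025,"tz":-0.63,"jaw":1}

```text
time_s: 4.22
eef_pos: [0.5586, 0.2473, 0.13]
orientation: [-3.141, 0.002, 0.451]
force: [-0.4, 0.5, 1.3]
opening: 0.0855
```

```bash
python3 - <<'E'
from h import *
a=cams.get_image('top')[0][160:270,190:330];b=cams.get_image('side')[0][110:220,240:380]
cv2.imwrite('pics/c1.png',cv2.cvtColor(cv2.resize(np.vstack([a,b]),None,fx=2.7,fy=2.7,interpolation=2),4))
s=sense();print(s['eef_pos'],s['orientation'])
E
```

```text
[0.560121   0.24824528 0.13205951] [ 3.14092077e+00 -2.32966777e-03  4.51407627e-01]
```

View pics/c1.png

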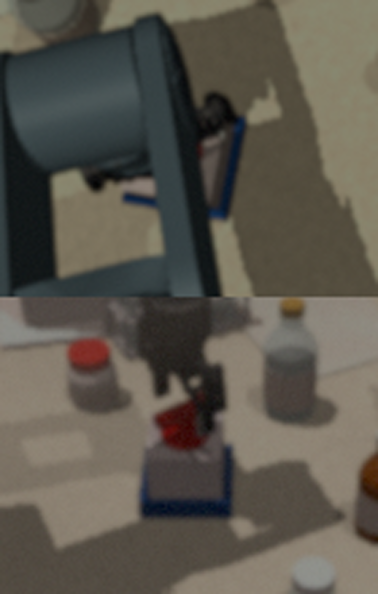

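The side crop shows the fingers straddling the bar, one at (210,395) in front and one at (163,375) behind. Closing the jaws.

>>> send_rows:
  plan:
    - {"rx":0,"ry":0,"rz":0,"tx":0,"ty":0,"tz":-0.01,"jaw":0}
    - {"rx":0,"ry":0,"rz":0,"tx":0,"ty":0,"tz":-0.01,"jaw":0}
    - {"rx":0,"ry":0,"rz":0,"tx":0,"ty":0,"tz":-0.01,"jaw":0}
    - {"rx":0,"ry":0,"rz":0,"tx":0,"ty":0,"tz":-0.01,"jaw":0}
    - {"rx":0,"ry":0,"rz":0,"tx":0,"ty":0,"tz":-0.01,"jaw":0}
    - {"rx":0,"ry":0,"rz":0,"tx":0,"ty":0,"tz":-0.01,"jaw":0}
    - {"rx":0,"ry":0,"rz":0,"tx":0,"ty":0,"tz":-0.01,"jaw":0}
    - {"rx":0,"ry":0,"rz":0,"tx":0,"ty":0,"tz":-0.01,"jaw":0}
    - {"rx":0,"ry":0,"rz":0,"tx":0,"ty":0,"tz":-0.01,"jaw":0}
    - {"rx":0,"ry":0,"rz":0,"tx":0,"ty":0,"tz":-0.01,"jaw":0}
  newtons: 80

```text
time_s: 5.15
eef_pos: [0.559, 0.2496, 0.1286]
orientation: [-3.141, -0.001, 0.453]
force: [-1.7, 5.0, 3.7]
opening: 0.0166
```

>>> send_rows:
  plan:
    - {"rx":0,"ry":0,"rz":0.03,"tx":-0.002,"ty":0.004,"tz":0,"jaw":0}
    - {"rx":0,"ry":0,"rz":0.06,"tx":-0.002,"ty":0.004,"tz":0.001,"jaw":0}
    - {"rx":0,"ry":0,"rz":0.09,"tx":-0.002,"ty":0.004,"tz":0.002,"jaw":0}
    - {"rx":0,"ry":0,"rz":0.12,"tx":-0.002,"ty":0.004,"tz":0.004,"jaw":0}
    - {"rx":0,"ry":0,"rz":0.15,"tx":-0.002,"ty":0.004,"tz":0.006,"jaw":0}
    - {"rx":0,"ry":0,"rz":0.18,"tx":-0.002,"ty":0.004,"tz":0.008,"jaw":0}
    - {"rx":0,"ry":0,"rz":0.21,"tx":-0.002,"ty":0.004,"tz":0.01,"jaw":0}
    - {"rx":0,"ry":0,"rz":0.24,"tx":-0.002,"ty":0.004,"tz":0.012,"jaw":0}
    - {"rx":0,"ry":0,"rz":0.27,"tx":-0.002,"ty":0.004,"tz":0.014,"jaw":0}
    - {"rx":0,"ry":0,"rz":0.3,"tx":-0.002,"ty":0.004,"tz":0.015,"jaw":0}

```text
time_s: 5.98
eef_pos: [0.5591, 0.2491, 0.1308]
orientation: [3.141, 0.001, 1.399]
force: [0.9, 2.8, 1.2]
opening: 0.0166
```

```bash
cat > st.py <<'E'
from h import *
s=sense();print(s['time_s'],s['eef_pos'].round(4),s['orientation'].round(3),s['force'].round(2),s['moment'].round(2),s['opening'],s['joints'].round(2))
E
python3 st.py
```

```text
5.9833 [0.5591 0.2491 0.1308] [3.141e+00 1.000e-03 1.399e+00] [0.86 2.83 1.18] [ 0.63 -0.17 -0.23] 0.016601793425582448 [ 0.23  0.4   1.61 -0.    1.14  0.4 ]
```

>>> send_rows:
  plan:
    - {"rx":0,"ry":0,"rz":-0.035,"tx":0,"ty":0.003,"tz":0,"jaw":0}
    - {"rx":0,"ry":0,"rz":-0.07,"tx":0,"ty":0.003,"tz":0.002,"jaw":0}
    - {"rx":0,"ry":0,"rz":-0.105,"tx":0,"ty":0.003,"tz":0.004,"jaw":0}
    - {"rx":0,"ry":0,"rz":-0.14,"tx":0,"ty":0.003,"tz":0.006,"jaw":0}
    - {"rx":0,"ry":0,"rz":-0.175,"tx":0,"ty":0.003,"tz":0.008,"jaw":0}
    - {"rx":0,"ry":0,"rz":-0.21,"tx":0,"ty":0.003,"tz":0.01,"jaw":0}
    - {"rx":0,"ry":0,"rz":-0.245,"tx":0,"ty":0.003,"tz":0.012,"jaw":0}
    - {"rx":0,"ry":0,"rz":-0.28,"tx":0,"ty":0.003,"tz":0.014,"jaw":0}
    - {"rx":0,"ry":0,"rz":-0.315,"tx":0,"ty":0.003,"tz":0.016,"jaw":0}
    - {"rx":0,"ry":0,"rz":-0.35,"tx":0,"ty":0.003,"tz":0.017,"jaw":0}

```text
time_s: 6.82
eef_pos: [0.5579, 0.2493, 0.1332]
orientation: [3.14, 0.003, 0.29]
force: [1.3, -1.1, -3.9]
opening: 0.0164
```

```bash
cat > look.py <<'E'
from h import *
im,d=cams.get_image('side');P=pts('side',d)
for t,lo,hi in(('red',.08,.2),('block',.03,.13)):
    near=(abs(P[...,0]-.559)<.06)&(abs(P[...,1]-.248)<.07); i=im.astype(int)
    red=(i[...,0]>80)&(i[...,1]<60)&(i[...,2]<70)
    grey=(i.min(-1)>70)&(i.max(-1)-i.min(-1)<45)&(P[...,1]<.215+.0)
    q=P[near&(red if t=='red' else grey)&(P[...,2]>lo)&(P[...,2]<hi)]
    print(t,len(q),np.percentile(q[:,2],[2,25,50,75,90,98]).round(4) if len(q) else '')
E
python3 st.py; python3 look.py
```

```text
6.8167 [0.5579 0.2493 0.1332] [3.14e+00 3.00e-03 2.90e-01] [ 1.27 -1.05 -3.91] [-0.09 -0.39  0.22] 0.016404605673666427 [ 0.23  0.39  1.61 -0.    1.15  1.51]
red 26 [0.0872 0.096  0.0972 0.0996 0.1372 0.1388]
block 46 [0.0799 0.0855 0.0866 0.0869 0.0883 0.0899]
```

>>> send_rows:
  plan:
    - {"rx":0,"ry":0,"rz":0.035,"tx":0,"ty":0,"tz":0,"jaw":0}
    - {"rx":0,"ry":0,"rz":0.07,"tx":0,"ty":0,"tz":0.002,"jaw":0}
    - {"rx":0,"ry":0,"rz":0.105,"tx":0,"ty":0,"tz":0.004,"jaw":0}
    - {"rx":0,"ry":0,"rz":0.14,"tx":0,"ty":0,"tz":0.006,"jaw":0}
    - {"rx":0,"ry":0,"rz":0.175,"tx":0,"ty":0,"tz":0.008,"jaw":0}
    - {"rx":0,"ry":0,"rz":0.21,"tx":0,"ty":0,"tz":0.01,"jaw":0}
    - {"rx":0,"ry":0,"rz":0.245,"tx":0,"ty":0,"tz":0.012,"jaw":0}
    - {"rx":0,"ry":0,"rz":0.28,"tx":0,"ty":0,"tz":0.014,"jaw":0}
    - {"rx":0,"ry":0,"rz":0.315,"tx":0,"ty":0,"tz":0.016,"jaw":0}
    - {"rx":0,"ry":0,"rz":0.35,"tx":0,"ty":0,"tz":0.018,"jaw":0}

```text
time_s: 7.7
eef_pos: [0.5593, 0.2499, 0.1386]
orientation: [3.14, 0.0, 1.402]
force: [1.2, -0.3, 0.6]
opening: 0.0169
```

>>> send_rows:
  plan:
    - {"rx":0,"ry":0,"rz":-0.035,"tx":0,"ty":0,"tz":0,"jaw":0}
    - {"rx":0,"ry":0,"rz":-0.07,"tx":0,"ty":0,"tz":0.002,"jaw":0}
    - {"rx":0,"ry":0,"rz":-0.105,"tx":0,"ty":0,"tz":0.004,"jaw":0}
    - {"rx":0,"ry":0,"rz":-0.14,"tx":0,"ty":0,"tz":0.006,"jaw":0}
    - {"rx":0,"ry":0,"rz":-0.175,"tx":0,"ty":0,"tz":0.008,"jaw":0}
    - {"rx":0,"ry":0,"rz":-0.21,"tx":0,"ty":0,"tz":0.01,"jaw":0}
    - {"rx":0,"ry":0,"rz":-0.245,"tx":0,"ty":0,"tz":0.012,"jaw":0}
    - {"rx":0,"ry":0,"rz":-0.28,"tx":0,"ty":0,"tz":0.014,"jaw":0}
    - {"rx":0,"ry":0,"rz":-0.315,"tx":0,"ty":0,"tz":0.016,"jaw":0}
    - {"rx":0,"ry":0,"rz":-0.35,"tx":0,"ty":0,"tz":0.018,"jaw":0}

```text
time_s: 8.53
eef_pos: [0.5589, 0.2497, 0.1416]
orientation: [3.14, 0.0, 0.293]
force: [-0.1, -0.1, -2.1]
opening: 0.0165
```

```bash
python3 st.py; python3 look.py
```

```text
8.5333 [0.5589 0.2497 0.1416] [3.14  0.    0.293] [-0.14 -0.07 -2.09] [0.09 0.07 0.22] 0.016498857528949234 [ 0.23  0.38  1.6  -0.    1.16  1.51]
red 33 [0.0946 0.1047 0.1056 0.1078 0.1448 0.1465]
block 47 [0.0823 0.0855 0.0866 0.0875 0.0881 0.0894]
```

Block stays down and the plug has risen about 14 mm. I'll keep working it.

>>> send_rows:
  plan:
    - {"rx":0,"ry":0,"rz":0.035,"tx":0,"ty":0,"tz":0,"jaw":0}
    - {"rx":0,"ry":0,"rz":0.07,"tx":0,"ty":0,"tz":0.002,"jaw":0}
    - {"rx":0,"ry":0,"rz":0.105,"tx":0,"ty":0,"tz":0.004,"jaw":0}
    - {"rx":0,"ry":0,"rz":0.14,"tx":0,"ty":0,"tz":0.006,"jaw":0}
    - {"rx":0,"ry":0,"rz":0.175,"tx":0,"ty":0,"tz":0.008,"jaw":0}
    - {"rx":0,"ry":0,"rz":0.21,"tx":0,"ty":0,"tz":0.01,"jaw":0}
    - {"rx":0,"ry":0,"rz":0.245,"tx":0,"ty":0,"tz":0.012,"jaw":0}
    - {"rx":0,"ry":0,"rz":0.28,"tx":0,"ty":0,"tz":0.014,"jaw":0}
    - {"rx":0,"ry":0,"rz":0.315,"tx":0,"ty":0,"tz":0.016,"jaw":0}
    - {"rx":0,"ry":0,"rz":0.35,"tx":0,"ty":0,"tz":0.018,"jaw":0}

```text
time_s: 9.42
eef_pos: [0.559, 0.25, 0.1452]
orientation: [3.141, 0.0, 1.405]
force: [2.3, 0.8, -3.1]
opening: 0.0169
```

>>> send_rows:
  plan:
    - {"rx":0,"ry":0,"rz":-0.035,"tx":0,"ty":0,"tz":0,"jaw":0}
    - {"rx":0,"ry":0,"rz":-0.07,"tx":0,"ty":0,"tz":0.002,"jaw":0}
    - {"rx":0,"ry":0,"rz":-0.105,"tx":0,"ty":0,"tz":0.004,"jaw":0}
    - {"rx":0,"ry":0,"rz":-0.14,"tx":0,"ty":0,"tz":0.006,"jaw":0}
    - {"rx":0,"ry":0,"rz":-0.175,"tx":0,"ty":0,"tz":0.008,"jaw":0}
    - {"rx":0,"ry":0,"rz":-0.21,"tx":0,"ty":0,"tz":0.01,"jaw":0}
    - {"rx":0,"ry":0,"rz":-0.245,"tx":0,"ty":0,"tz":0.012,"jaw":0}
    - {"rx":0,"ry":0,"rz":-0.28,"tx":0,"ty":0,"tz":0.014,"jaw":0}
    - {"rx":0,"ry":0,"rz":-0.315,"tx":0,"ty":0,"tz":0.016,"jaw":0}
    - {"rx":0,"ry":0,"rz":-0.35,"tx":0,"ty":0,"tz":0.018,"jaw":0}

```text
time_s: 10.25
eef_pos: [0.5585, 0.2499, 0.1485]
orientation: [3.141, 0.001, 0.295]
force: [-0.5, 1.0, 0.6]
opening: 0.0175
```

>>> send_rows:
  plan:
    - {"rx":0,"ry":0,"rz":0.035,"tx":0,"ty":0,"tz":0,"jaw":0}
    - {"rx":0,"ry":0,"rz":0.07,"tx":0,"ty":0,"tz":0.002,"jaw":0}
    - {"rx":0,"ry":0,"rz":0.105,"tx":0,"ty":0,"tz":0.004,"jaw":0}
    - {"rx":0,"ry":0,"rz":0.14,"tx":0,"ty":0,"tz":0.006,"jaw":0}
    - {"rx":0,"ry":0,"rz":0.175,"tx":0,"ty":0,"tz":0.008,"jaw":0}
    - {"rx":0,"ry":0,"rz":0.21,"tx":0,"ty":0,"tz":0.01,"jaw":0}
    - {"rx":0,"ry":0,"rz":0.245,"tx":0,"ty":0,"tz":0.012,"jaw":0}
    - {"rx":0,"ry":0,"rz":0.28,"tx":0,"ty":0,"tz":0.014,"jaw":0}
    - {"rx":0,"ry":0,"rz":0.315,"tx":0,"ty":0,"tz":0.016,"jaw":0}
    - {"rx":0,"ry":0,"rz":0.35,"tx":0,"ty":0,"tz":0.018,"jaw":0}

```text
time_s: 11.08
eef_pos: [0.5588, 0.2498, 0.1517]
orientation: [3.141, 0.001, 1.405]
force: [4.5, -1.3, -8.7]
opening: 0.0163
```

>>> send_rows:
  plan:
    - {"rx":0,"ry":0,"rz":-0.035,"tx":0,"ty":0,"tz":0,"jaw":0}
    - {"rx":0,"ry":0,"rz":-0.07,"tx":0,"ty":0,"tz":0.002,"jaw":0}
    - {"rx":0,"ry":0,"rz":-0.105,"tx":0,"ty":0,"tz":0.004,"jaw":0}
    - {"rx":0,"ry":0,"rz":-0.14,"tx":0,"ty":0,"tz":0.006,"jaw":0}
    - {"rx":0,"ry":0,"rz":-0.175,"tx":0,"ty":0,"tz":0.008,"jaw":0}
    - {"rx":0,"ry":0,"rz":-0.21,"tx":0,"ty":0,"tz":0.01,"jaw":0}
    - {"rx":0,"ry":0,"rz":-0.245,"tx":0,"ty":0,"tz":0.012,"jaw":0}
    - {"rx":0,"ry":0,"rz":-0.28,"tx":0,"ty":0,"tz":0.014,"jaw":0}
    - {"rx":0,"ry":0,"rz":-0.315,"tx":0,"ty":0,"tz":0.016,"jaw":0}
    - {"rx":0,"ry":0,"rz":-0.35,"tx":0,"ty":0,"tz":0.018,"jaw":0}

```text
time_s: 11.92
eef_pos: [0.5588, 0.2497, 0.1561]
orientation: [3.14, 0.0, 0.295]
force: [-0.6, -0.5, -0.3]
opening: 0.0163
```

```bash
python3 st.py; python3 look.py
```

```text
11.9167 [0.5588 0.2497 0.1561] [3.14  0.    0.295] [-0.63 -0.45 -0.25] [0.02 0.1  0.3 ] 0.016272137343709733 [ 0.23  0.36  1.59 -0.    1.19  1.5 ]
red 31 [0.1174 0.1197 0.1203 0.1221 0.1597 0.1605]
block 54 [0.0786 0.0852 0.0864 0.0875 0.0883 0.0888]
```

>>> send_rows:
  plan:
    - {"rx":0,"ry":0,"rz":0.035,"tx":0,"ty":0,"tz":0,"jaw":0}
    - {"rx":0,"ry":0,"rz":0.07,"tx":0,"ty":0,"tz":0.002,"jaw":0}
    - {"rx":0,"ry":0,"rz":0.105,"tx":0,"ty":0,"tz":0.004,"jaw":0}
    - {"rx":0,"ry":0,"rz":0.14,"tx":0,"ty":0,"tz":0.006,"jaw":0}
    - {"rx":0,"ry":0,"rz":0.175,"tx":0,"ty":0,"tz":0.008,"jaw":0}
    - {"rx":0,"ry":0,"rz":0.21,"tx":0,"ty":0,"tz":0.01,"jaw":0}
    - {"rx":0,"ry":0,"rz":0.245,"tx":0,"ty":0,"tz":0.012,"jaw":0}
    - {"rx":0,"ry":0,"rz":0.28,"tx":0,"ty":0,"tz":0.014,"jaw":0}
    - {"rx":0,"ry":0,"rz":0.315,"tx":0,"ty":0,"tz":0.016,"jaw":0}
    - {"rx":0,"ry":0,"rz":0.35,"tx":0,"ty":0,"tz":0.018,"jaw":0}

```text
time_s: 12.8
eef_pos: [0.5596, 0.2497, 0.1605]
orientation: [3.14, 0.001, 1.407]
force: [0.6, -2.3, 2.9]
opening: 0.0167
```

>>> send_rows:
  plan:
    - {"rx":0,"ry":0,"rz":-0.035,"tx":0,"ty":0,"tz":0,"jaw":0}
    - {"rx":0,"ry":0,"rz":-0.07,"tx":0,"ty":0,"tz":0.002,"jaw":0}
    - {"rx":0,"ry":0,"rz":-0.105,"tx":0,"ty":0,"tz":0.004,"jaw":0}
    - {"rx":0,"ry":0,"rz":-0.14,"tx":0,"ty":0,"tz":0.006,"jaw":0}
    - {"rx":0,"ry":0,"rz":-0.175,"tx":0,"ty":0,"tz":0.008,"jaw":0}
    - {"rx":0,"ry":0,"rz":-0.21,"tx":0,"ty":0,"tz":0.01,"jaw":0}
    - {"rx":0,"ry":0,"rz":-0.245,"tx":0,"ty":0,"tz":0.012,"jaw":0}
    - {"rx":0,"ry":0,"rz":-0.28,"tx":0,"ty":0,"tz":0.014,"jaw":0}
    - {"rx":0,"ry":0,"rz":-0.315,"tx":0,"ty":0,"tz":0.016,"jaw":0}
    - {"rx":0,"ry":0,"rz":-0.35,"tx":0,"ty":0,"tz":0.018,"jaw":0}

```text
time_s: 13.63
eef_pos: [0.5584, 0.25, 0.163]
orientation: [3.141, 0.001, 0.296]
force: [0.8, -0.6, -2.0]
opening: 0.0166
```

>>> send_rows:
  plan:
    - {"rx":0,"ry":0,"rz":0.035,"tx":0,"ty":0,"tz":0,"jaw":0}
    - {"rx":0,"ry":0,"rz":0.07,"tx":0,"ty":0,"tz":0.005,"jaw":0}
    - {"rx":0,"ry":0,"rz":0.105,"tx":0,"ty":0,"tz":0.01,"jaw":0}
    - {"rx":0,"ry":0,"rz":0.14,"tx":0,"ty":0,"tz":0.02,"jaw":0}
    - {"rx":0,"ry":0,"rz":0.175,"tx":0,"ty":0,"tz":0.03,"jaw":0}
    - {"rx":0,"ry":0,"rz":0.175,"tx":0,"ty":0,"tz":0.045,"jaw":0}
    - {"rx":0,"ry":0,"rz":0.175,"tx":0,"ty":0,"tz":0.06,"jaw":0}
    - {"rx":0,"ry":0,"rz":0.175,"tx":0,"ty":0,"tz":0.08,"jaw":0}
    - {"rx":0,"ry":0,"rz":0.175,"tx":0,"ty":0,"tz":0.1,"jaw":0}
    - {"rx":0,"ry":0,"rz":0.175,"tx":0,"ty":0,"tz":0.1,"jaw":0}

```text
time_s: 14.47
eef_pos: [0.5592, 0.2505, 0.1847]
orientation: [3.141, -0.001, 0.845]
force: [1.0, -0.3, -0.7]
opening: 0.0168
```

```bash
python3 st.py; python3 look.py; python3 - <<'E'
from h import *
a=cams.get_image('top')[0][160:270,190:330];b=cams.get_image('side')[0][90:220,240:380]
cv2.imwrite('pics/c2.png',cv2.cvtColor(cv2.resize(np.vstack([a,b]),None,fx=2.4,fy=2.4,interpolation=2),4))
E
```

```text
14.4667 [0.5592 0.2505 0.1847] [ 3.141e+00 -1.000e-03  8.450e-01] [ 0.96 -0.29 -0.65] [ 0.01 -0.03  0.01] 0.016754276739774036 [ 0.23  0.33  1.57 -0.    1.24  0.95]
red 34 [0.1463 0.176  0.1867 0.188  0.1898 0.1906]
block 61 [0.0817 0.0852 0.0864 0.0878 0.0885 0.0902]
```

View pics/c2.png

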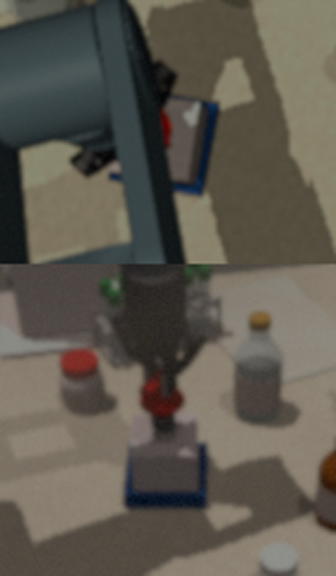

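The plug is out (risen about 56 mm) and the block still sits in its frame: in the side crop the block is at (165,460), with the stem visible above it at (160,425). Carrying the plug to the tray.

>>> send_rows:
  plan:
    - {"rx":0,"ry":0,"rz":0,"tx":0,"ty":0,"tz":0.1,"jaw":0}
    - {"rx":0,"ry":0,"rz":0,"tx":0,"ty":0,"tz":0.2,"jaw":0}
    - {"rx":0,"ry":0,"rz":0,"tx":0,"ty":0,"tz":0.35,"jaw":0}
    - {"rx":0,"ry":0,"rz":0,"tx":0,"ty":-0.15,"tz":0.35,"jaw":0}
    - {"rx":0,"ry":0,"rz":0,"tx":0,"ty":-0.3,"tz":0.35,"jaw":0}
    - {"rx":0,"ry":0,"rz":0,"tx":0,"ty":-0.45,"tz":0.35,"jaw":0}
    - {"rx":0,"ry":0,"rz":0,"tx":0,"ty":-0.6,"tz":0.35,"jaw":0}
    - {"rx":0,"ry":0,"rz":0,"tx":0,"ty":-0.75,"tz":0.35,"jaw":0}
    - {"rx":0,"ry":0,"rz":0,"tx":0,"ty":-0.9,"tz":0.35,"jaw":0}
    - {"rx":0,"ry":0,"rz":0,"tx":0,"ty":-1,"tz":0.35,"jaw":0}

```text
time_s: 15.45
eef_pos: [0.5583, 0.0479, 0.2533]
orientation: [3.141, 0.001, 0.844]
force: [0.6, 0.7, -1.7]
opening: 0.0169
```

>>> send_rows:
  plan:
    - {"rx":0,"ry":0,"rz":0,"tx":0,"ty":-0.14,"tz":0,"jaw":0}
    - {"rx":0,"ry":0,"rz":0,"tx":0,"ty":-0.28,"tz":0,"jaw":0}
    - {"rx":0,"ry":0,"rz":0,"tx":0,"ty":-0.42,"tz":0,"jaw":0}
    - {"rx":0,"ry":0,"rz":0,"tx":0,"ty":-0.56,"tz":0,"jaw":0}
    - {"rx":0,"ry":0,"rz":0,"tx":0,"ty":-0.7,"tz":0,"jaw":0}
    - {"rx":0,"ry":0,"rz":0,"tx":0,"ty":-0.84,"tz":0,"jaw":0}
    - {"rx":0,"ry":0,"rz":0,"tx":-0.02,"ty":-1,"tz":0,"jaw":0}

```text
time_s: 16.03
eef_pos: [0.5547, -0.1505, 0.2533]
orientation: [-3.141, -0.0, 0.846]
force: [-0.1, -0.7, -1.3]
opening: 0.0167
```

>>> send_rows:
  plan:
    - {"rx":0,"ry":0,"rz":0,"tx":-0.03,"ty":-0.13,"tz":0,"jaw":0}
    - {"rx":0,"ry":0,"rz":0,"tx":-0.06,"ty":-0.26,"tz":0,"jaw":0}
    - {"rx":0,"ry":0,"rz":0,"tx":-0.06,"ty":-0.37,"tz":0,"jaw":0}
    - {"rx":0,"ry":0,"rz":0,"tx":-0.06,"ty":-0.41,"tz":0,"jaw":0}
    - {"rx":0,"ry":0,"rz":0,"tx":-0.06,"ty":-0.41,"tz":0,"jaw":0}
    - {"rx":0,"ry":0,"rz":0,"tx":-0.06,"ty":-0.41,"tz":0,"jaw":0}
    - {"rx":0,"ry":0,"rz":0,"tx":-0.06,"ty":-0.41,"tz":0,"jaw":0}

```text
time_s: 16.62
eef_pos: [0.5427, -0.2303, 0.2532]
orientation: [-3.141, -0.0, 0.846]
force: [-0.6, 0.2, -1.6]
opening: 0.0164
```

```bash
python3 st.py; python3 - <<'E'
from h import *
im,d=cams.get_image('side');P=pts('side',d)
i=im.astype(int);m=(abs(P[...,0]-.545)<.06)&(abs(P[...,1]+.232)<.06)&(P[...,2]>.1)&(i[...,1]<110)
o=nets.outline_of('side','plug')
if o:
    q=P[o[0]['mask']&(d>0)];print(o[0]['p'],len(q),q[:,2].min(),q[:,2].max(),np.median(q,axis=0))
cv2.imwrite('pics/c3.png',cv2.cvtColor(cv2.resize(im[150:370,220:440],None,fx=2.2,fy=2.2,interpolation=2),4))
E
```

```text
16.6167 [ 0.5427 -0.2303  0.2532] [-3.141 -0.     0.846] [-0.65  0.16 -1.58] [ 0.03 -0.01 -0.01] 0.016378965341182425 [-0.6   0.22  1.57  0.    1.35  0.12]
0.72 144 -0.0021734690968006065 0.030942807475923706 [0.51180347 0.20401359 0.02191604]
```

View pics/c3.png

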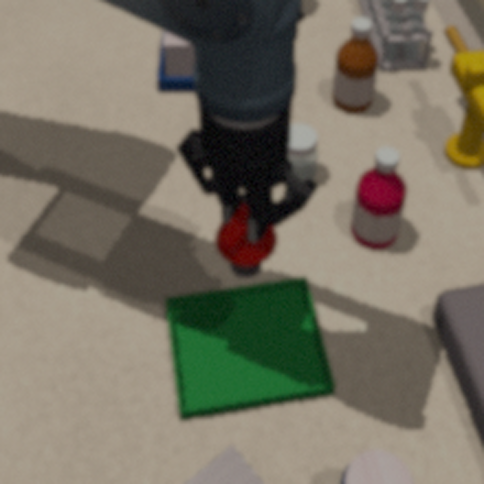

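The side crop shows the plug hanging upright at (245,245), over the tray at (250,350). Lowering it.

>>> send_rows:
  plan:
    - {"rx":0,"ry":0,"rz":0,"tx":0,"ty":0,"tz":-0.1,"jaw":0}
    - {"rx":0,"ry":0,"rz":0,"tx":0,"ty":0,"tz":-0.22,"jaw":0}
    - {"rx":0,"ry":0,"rz":0,"tx":0,"ty":0,"tz":-0.34,"jaw":0}
    - {"rx":0,"ry":0,"rz":0,"tx":0,"ty":0,"tz":-0.46,"jaw":0}
    - {"rx":0,"ry":0,"rz":0,"tx":0,"ty":0,"tz":-0.56,"jaw":0}
    - {"rx":0,"ry":0,"rz":0,"tx":0,"ty":0,"tz":-0.65,"jaw":0}
    - {"rx":0,"ry":0,"rz":0,"tx":0,"ty":0,"tz":-0.72,"jaw":0}
    - {"rx":0,"ry":0,"rz":0,"tx":0,"ty":0,"tz":-0.77,"jaw":0}
    - {"rx":0,"ry":0,"rz":0,"tx":0,"ty":0,"tz":-0.79,"jaw":0}
    - {"rx":0,"ry":0,"rz":0,"tx":0,"ty":0,"tz":-0.79,"jaw":0}

```text
time_s: 17.55
eef_pos: [0.5423, -0.2307, 0.0947]
orientation: [-3.14, 0.0, 0.846]
force: [-0.4, 1.1, -1.0]
opening: 0.0168
```

>>> send_rows:
  plan:
    - {"rx":0,"ry":0,"rz":0,"tx":0,"ty":0,"tz":-0.003,"jaw":0}
    - {"rx":0,"ry":0,"rz":0,"tx":0,"ty":0,"tz":-0.006,"jaw":0}
    - {"rx":0,"ry":0,"rz":0,"tx":0,"ty":0,"tz":-0.009,"jaw":0}
    - {"rx":0,"ry":0,"rz":0,"tx":0,"ty":0,"tz":-0.012,"jaw":0}
    - {"rx":0,"ry":0,"rz":0,"tx":0,"ty":0,"tz":-0.015,"jaw":0}
    - {"rx":0,"ry":0,"rz":0,"tx":0,"ty":0,"tz":-0.018,"jaw":0}
    - {"rx":0,"ry":0,"rz":0,"tx":0,"ty":0,"tz":-0.018,"jaw":0}
    - {"rx":0,"ry":0,"rz":0,"tx":0,"ty":0,"tz":-0.018,"jaw":0}

```text
time_s: 18.22
eef_pos: [0.5426, -0.2316, 0.0919]
orientation: [-3.142, 0.0, 0.845]
force: [0.9, 0.5, -0.9]
opening: 0.0168
```

>>> send_rows:
  plan:
    - {"rx":0,"ry":0,"rz":0,"tx":0,"ty":0,"tz":-0.003,"jaw":0}
    - {"rx":0,"ry":0,"rz":0,"tx":0,"ty":0,"tz":-0.005,"jaw":0}
    - {"rx":0,"ry":0,"rz":0,"tx":0,"ty":0,"tz":-0.008,"jaw":0}
    - {"rx":0,"ry":0,"rz":0,"tx":0,"ty":0,"tz":-0.008,"jaw":0}
    - {"rx":0,"ry":0,"rz":0,"tx":0,"ty":0,"tz":-0.008,"jaw":0}

```text
time_s: 18.63
eef_pos: [0.5426, -0.2316, 0.0902]
orientation: [-3.141, 0.0, 0.845]
force: [-0.5, 0.4, -1.4]
opening: 0.0163
```

```bash
python3 st.py
```

```text
18.6333 [ 0.5426 -0.2316  0.0902] [-3.141  0.     0.845] [-0.51  0.35 -1.45] [-0.01  0.04 -0.02] 0.01630782920515233 [-0.6   0.41  1.68 -0.    1.05  0.12]
```

>>> send_rows:
  plan:
    - {"rx":0,"ry":0,"rz":0,"tx":0,"ty":0,"tz":-0.004,"jaw":0}
    - {"rx":0,"ry":0,"rz":0,"tx":0,"ty":0,"tz":-0.006,"jaw":0}
    - {"rx":0,"ry":0,"rz":0,"tx":0,"ty":0,"tz":-0.006,"jaw":0}
    - {"rx":0,"ry":0,"rz":0,"tx":0,"ty":0,"tz":-0.006,"jaw":0}

```text
time_s: 18.97
eef_pos: [0.5428, -0.2317, 0.0896]
orientation: [3.141, -0.0, 0.845]
force: [-1.7, 0.6, 5.1]
opening: 0.0166
```

>>> send_rows:
  plan:
    - {"rx":0,"ry":0,"rz":0,"tx":0,"ty":0,"tz":-0.004,"jaw":0}
    - {"rx":0,"ry":0,"rz":0,"tx":0,"ty":0,"tz":-0.006,"jaw":0}
    - {"rx":0,"ry":0,"rz":0,"tx":0,"ty":0,"tz":-0.006,"jaw":0}
    - {"rx":0,"ry":0,"rz":0,"tx":0,"ty":0,"tz":-0.006,"jaw":0}

```text
time_s: 19.3
eef_pos: [0.5431, -0.2318, 0.0896]
orientation: [3.141, -0.0, 0.845]
force: [-5.0, 2.1, 14.2]
opening: 0.0167
```

It has touched down at TCP z = 0.0896, as predicted. I'll ease off 1 mm, open and retreat straight up.

>>> send_rows:
  plan:
    - {"rx":0,"ry":0,"rz":0,"tx":0,"ty":0,"tz":0.006,"jaw":0}
    - {"rx":0,"ry":0,"rz":0,"tx":0,"ty":0,"tz":0.006,"jaw":0}
    - {"rx":0,"ry":0,"rz":0,"tx":0,"ty":0,"tz":0.006,"jaw":0.4}
    - {"rx":0,"ry":0,"rz":0,"tx":0,"ty":0,"tz":0.006,"jaw":0.7}
    - {"rx":0,"ry":0,"rz":0,"tx":0,"ty":0,"tz":0.006,"jaw":0.8}
    - {"rx":0,"ry":0,"rz":0,"tx":0,"ty":0,"tz":0.006,"jaw":0.8}
    - {"rx":0,"ry":0,"rz":0,"tx":0,"ty":0,"tz":0.006,"jaw":0.8}
    - {"rx":0,"ry":0,"rz":0,"tx":0,"ty":0,"tz":0.006,"jaw":0.8}
    - {"rx":0,"ry":0,"rz":0,"tx":0,"ty":0,"tz":0.006,"jaw":0.8}
    - {"rx":0,"ry":0,"rz":0,"tx":0,"ty":0,"tz":0.006,"jaw":0.8}

```text
time_s: 20.13
eef_pos: [0.5426, -0.2316, 0.089]
orientation: [-3.142, 0.0, 0.845]
force: [0.4, 0.9, -0.5]
opening: 0.0682
```

>>> send_rows:
  plan:
    - {"rx":0,"ry":0,"rz":0,"tx":0,"ty":0,"tz":0.08,"jaw":0.8}
    - {"rx":0,"ry":0,"rz":0,"tx":0,"ty":0,"tz":0.2,"jaw":0.8}
    - {"rx":0,"ry":0,"rz":0,"tx":0,"ty":0,"tz":0.35,"jaw":0.8}
    - {"rx":0,"ry":0,"rz":0,"tx":0,"ty":0,"tz":0.5,"jaw":0.8}
    - {"rx":0,"ry":0,"rz":0,"tx":0,"ty":0,"tz":0.65,"jaw":0.8}
    - {"rx":0,"ry":0,"rz":0,"tx":0,"ty":0,"tz":0.8,"jaw":0.8}
    - {"rx":0,"ry":0,"rz":0,"tx":0,"ty":0,"tz":0.8,"jaw":0.8}
    - {"rx":0,"ry":0,"rz":0,"tx":0,"ty":0,"tz":0.8,"jaw":0.8}

```text
time_s: 20.8
eef_pos: [0.5437, -0.2323, 0.2516]
orientation: [3.137, -0.001, 0.845]
force: [0.2, 0.1, -0.5]
opening: 0.0682
```

```bash
python3 st.py; python3 - <<'E'
from h import *
im,d=cams.get_image('side');P=pts('side',d);z=np.load('side.npz')
for t in('plug','tray','block','frame','amber_bottle','pink_bottle','clear_jar','red_cap_pot'):
    o=nets.outline_of('side',t)
    if o:
        q=P[o[0]['mask']&(d>0)];print(t,round(o[0]['p'],2),len(q),np.percentile(q,2,axis=0).round(3),np.median(q,axis=0).round(3),np.percentile(q,98,axis=0).round(3))
cv2.imwrite('pics/c4.png',cv2.cvtColor(cv2.resize(im[120:360,220:460],None,fx=2.2,fy=2.2,interpolation=2),4))
E
```

```text
20.8 [ 0.5437 -0.2323  0.2516] [ 3.137e+00 -1.000e-03  8.450e-01] [ 0.16  0.13 -0.49] [-0.02 -0.03 -0.02] 0.06820434750984351 [-0.6   0.22  1.57 -0.    1.35  0.12]
plug 0.98 541 [ 0.516 -0.261  0.012] [ 0.544 -0.24   0.063] [ 0.569 -0.207  0.095]
tray 0.81 3215 [ 0.46  -0.301  0.002] [ 0.533 -0.244  0.006] [ 0.624 -0.163  0.024]
block 0.46 191 [0.509 0.206 0.027] [0.526 0.211 0.061] [0.548 0.221 0.088]
amber_bottle 0.78 679 [0.743 0.1   0.009] [0.766 0.112 0.082] [0.797 0.139 0.152]
pink_bottle 0.81 861 [ 0.704 -0.133  0.008] [ 0.725 -0.119  0.089] [ 0.757 -0.091  0.152]
clear_jar 0.76 243 [ 0.648 -0.014  0.027] [ 0.664 -0.005  0.073] [0.682 0.028 0.079]
```

View pics/c4.png

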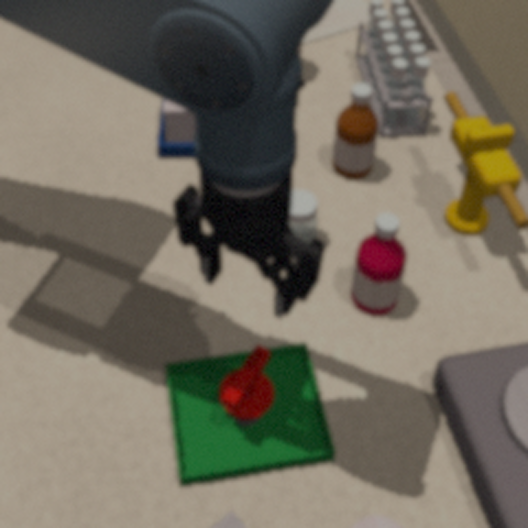

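The plug stands upright in the middle of the tray at (245,390). The gripper is clear above it, and the bottles and jar are where they were.

```bash
python3 -c "
from h import *
print(ctrl.finish_job())"
```

```text
the job is handed in; nothing more can be done
None
```

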